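# Put the tape measure away and close the heavy chest lid

## Task

Put the tape measure away in the open wooden tool chest, setting it down rather than dropping it, and then push the heavy lid down slowly until its catch gives and it is latched shut. Do not slam the lid and do not lean hard on it: press only as firmly as the catch needs. Leave the sanding block, the wooden plug and the glue bottle where they stand.

Things in the scene. Friction and masses are not known exactly. Their poses are not given: they have to be found in the camera images.
- chest: open tool chest of brown wood, fixed to the bench on a pale plinth of varying height (2 to 26 mm): 230 (x) x 270 (y) x 90 mm high without lid, walls 10 mm, inner floor 8 mm above its origin, which is the centre of its underside; x points from the front (towards the robot) to the hinge side, y along the hinge, z up. Its hardwood lid: 16 mm thick, 238 mm front to back, 276 mm wide, 0.9 kg
- lid (a joint): lid angle in rad: 0 = shut, grows as it opens, 1.5 = upright. Friction holds the lid at any angle; 2 to 4 N at its front edge turns it slowly. From about 0.06 rad on the catch resists: some 12 to 18 N down near the front edge passes it, and at about 0.03 it draws the lid shut and holds it; short of that the lid stays ajar. Shut, it rests on a hard stop that does not give
- lid_hinge (a point): middle of the lid's hinge axis: at x = 115 mm, y = 0, z = 90 mm in the chest's frame. The lid's underside passes through it, the top (outer) face is 16 mm from it
- lid_front (a point): middle of the front edge of the lid's top (outer) face, 234 mm from the hinge axis along the lid
- tape_measure: yellow and black pocket tape measure standing on the bench, 39 (x) x 70 (y) x 64 mm high, 0.22 kg; origin at the centre of its underside, x through its flat sides (the 39 mm to grasp), z up. It stands to the left or to the right of the chest
- cork_block: cork sanding block, 61 x 110 x 36 mm, on the other side of the chest; origin under its centre. To be left alone
- dome_1: upright turned wooden plug with a domed top, 68 mm across, 118 mm high, behind the chest to the left; origin under its centre. To be left alone
- glue_bottle: glue bottle with a pointed cap, 58 mm across, 174 mm high, behind the chest to the right; origin under its centre. To be left alone
- catch (a point): steel roller catch inside the front wall, in the middle, near the rim: 32 mm wide, reaching 16 mm inwards from the wall; this point is its roller. The lid's matching steel tongue, 18 mm wide, hangs 16 mm below the lid at x = -90 mm in the chest's frame: keep things put in the chest clear of it
There are look-alikes about, which are no part of the job. What is shaped like the tape_measure but pink or red is not meant.

How it is judged (in metres and radians):
On the way, in this order (a step that is already met when the one before it is completed fails the run):
1. the tape measure lies inside the chest, let go (x of tape_measure in the frame of chest between -0.105 and 0.105 m and y of tape_measure in the frame of chest between -0.125 and 0.125 m and z of tape_measure in the frame of chest below 0.06 m and contact force between the fingers and tape_measure below 0.3 N and linear speed of tape_measure below 0.03 m/s), for 0.2 s.
2. the lid is latched shut (value of joint lid below 0.015 rad), for 0.2 s.
At the end, for the whole second after the job is handed in: The tape measure rests inside the chest's walls, the lid is latched (joint below 0.015 rad), and the sanding block, plug and glue bottle are within 30 mm of where they stood (value of joint lid below 0.015 rad and x of tape_measure in the frame of chest between -0.105 and 0.105 m and y of tape_measure in the frame of chest between -0.125 and 0.125 m and z of tape_measure in the frame of chest below 0.06 m and linear speed of tape_measure below 0.03 m/s and distance of each of cork_block, dome_1, glue_bottle from where it was at the start of the episode below 0.03 m); the robot touches nothing.
It fails at once if the lid slams: it moves shut faster than 0.8 rad/s between 0.3 rad and 0.035 rad, before the catch draws it in (value of joint lid between 0.035 and 0.3 rad and velocity of joint lid below -0.8 rad/s).
It fails at once if the robot presses on the chest or its lid with more than 25 N (contact force between any of the fingers, the arm and chest above 25 N).
It fails at once if the tape measure is dropped: it falls free at more than 0.8 m/s (contact force between the fingers and tape_measure below 0.1 N and linear speed of tape_measure above 0.8 m/s).
It fails at once if the sanding block, the plug or the glue bottle is pushed more than 30 mm or tipped (distance of any of cork_block, dome_1, glue_bottle from where it was at the start of the episode above 0.03 m or angle between any of dome_1, glue_bottle's own z axis and vertical above 0.5 rad).
It also fails if it takes over 72 s, if anything falls off the work surface, if the arm or the gripper's body presses on something with over 40 N, if the wrist force passes 120 N, or if a joint passes its speed limit or range.

## Robot

A 6-joint arm with a two-finger parallel gripper is mounted at the origin on a cart in front of the work surface, level with it; the furniture and walls round the work are solid. World frame = base frame: x ahead of the robot, y to its left, z up, the work surface at z = 0. Lengths are in m, angles in degrees, forces in N, time in s.
With the tool pointing down it reaches from about 0.25 to 0.725 m from the base axis. Payload 9.7 kg.
Tool frame: the origin (TCP) lies midway between the tips of the shut fingers; the grasp point (between the pads) lies 19 mm behind it; z points along the fingers, y is the line along which they close (so a half turn about z gives the same grasp; the last joint's range is limited). The gripper opens to 85 mm and grips with 20 to 120 N. Pads are 22 mm wide; open, the fingers measure 114 mm over their backs; the gripper's body (76 mm by 85 mm) begins 54 mm behind the grasp point. The pads swing forward as they close: fully open they stand 13 mm farther back than shut.
Start: joints at [63.14, 4.979, 10.078, 95.1, 0, 90], TCP at [0.248, 0.491, 0.231] pointing down, gripper open.
Joint ranges: [-179.16, 179.16], [-48.56, 103.87], [-65.8, 70.77], [-126.05, 130.52], [-82.76, 87.17], [-180, 180]. Speed limits (degrees/s): [127.2, 127.2, 147.25, 180, 180, 180].

## Interface

Orientations are given as [roll, pitch, yaw] about the fixed x, y, z axes, in that order (R = Rz(yaw) Ry(pitch) Rx(roll)).
In Python, from workcell import bot gives the robot as it stands.
- The arm moves only by the shell command python3 -m crank 'ROWS' [FORCE]. ROWS is JSON, a list of rows, each an object with "gripper": the finger opening in mm, from 0 to 85.4; "travel": the shift along the tool's x, y, z in mm, a list of three; "twist": the turn, a rotation vector about the tool's x, y, z in rad, a list of three. In form: [{"gripper": gripper, "travel": [tx, ty, tz], "twist": [rx, ry, rz]}, ...]. A call has 1 to 12 rows; each row shifts and turns the commanded pose from where the row before left it, along the tool's axes as they then stand; what a row does not reach is not made up. A row lasts 1/8 s, in which the tool goes at most 62.5 mm and 10.7 degrees, less where a joint would pass 70% of its speed; a pose out of reach is approached as far as the arm can. A call is refused whole if a number of a shift passes 62.5 or a number of a turn 0.188, either way. A call with a gripper value outside its range is refused whole. The fingers move at their own pace and stop on an object; FORCE is the grip in N (left out, the last holds). Time passes only in rows, so rows that do not move let the fingers close. It gives the time, the measured TCP pose, the force, the opening and the grip force at its end, in the units of the state.
- bot.get_obs(): the state, without advancing time (a new reading comes with each control period).
- bot.camera(name): name is "scene" or "top"; returns the picture (384x512x3 uint8, red, green, blue); there is no depth.
- bot.calibration(name): a dict with "vfov" (degrees; the focal length in pixels is half the picture's height over the tangent of half this angle, whatever the lens; pixels are square), "cx", "cy" (the principal point, pixels), "camera_from_world" (4x4, takes a point from world to camera coordinates). Camera axes: x right, y down, z forward; pixel columns grow to the right and rows downward; lengths in m; the calibration is good to about 2 mm. A picture is of the moment at which its call begins. calibration takes no time and is no camera call.
- bot.job_done(): hands the job in; it is judged then, once.
The state is a dict: "time": time; "q": joint angles; "qd": joint speeds; "joint_efforts": joint torques, N m; "ee_pos": TCP position; "tcp_rot": TCP orientation; "wrist_force": force on the tool from outside, world axes, zero at the start; "torque": the same for the moment, N m; "opening": finger opening in m; "grasp_force": force on a finger pad.
Only numpy, scipy, OpenCV 4.12 (cv2) and the standard library are available. Lean on these libraries where they do the work, as an engineer would, in place of code of your own. Each camera call takes 0.05 s, during which the arm holds its last target. There are 200 camera calls.

## Working session

There is one attempt and no reset: what is moved stays moved. The work goes in short steps, Python scripts to look and compute and a shell command to move; the robot and the scene stay as the last step left them, time stands still between calls to the robot, and variables do not carry over. Pictures are saved under pics/ and viewed, at most 11 in all, crops included, and the job is handed in when it is done.

```bash
mkdir -p pics; ls
python3 - <<'E'
from workcell import bot
import cv2,numpy as np
print(bot.get_obs())
for n in("scene","top"):
    im=bot.camera(n);cv2.imwrite(f"pics/{n}0.png",im[:,:,::-1]);print(n,bot.calibration(n))
E
```

```text
pics
{'time': 0.0, 'q': array([ 6.31377551e+01,  5.01080926e+00,  1.00346928e+01,  9.51013046e+01,
       -1.71992235e-03,  9.00005455e+01]), 'qd': array([ 0.05437578, -0.05424373, -0.01301842,  0.08738239, -0.02137368,
        0.06629328]), 'joint_efforts': array([ 2.64500068e-04, -5.20389569e+01,  4.64802825e+01,  1.61802757e-02,
        1.24253742e-05, -2.45913600e-05]), 'ee_pos': array([0.24841438, 0.49043328, 0.23058802]), 'tcp_rot': array([-1.79922579e+02,  1.72065787e-03,  1.53137212e+02]), 'wrist_force': array([-0.02078266,  0.48466809, -0.4549941 ]), 'torque': array([ 0.00345683, -0.02673458,  0.01271285]), 'grasp_force': 0.0, 'opening': 0.08573411185934977}
scene {'vfov': 42.38813380095495, 'cx': 255.48437205964004, 'cy': 195.75635514592756, 'camera_from_world': array([[ 0.75814182, -0.65204838, -0.00734127, -0.39725072],
       [-0.44696316, -0.51142433, -0.73394079,  0.30454401],
       [ 0.4748104 ,  0.55971248, -0.67917378,  1.43180483],
       [ 0.        ,  0.        ,  0.        ,  1.        ]])}
top {'vfov': 44.66035724610581, 'cx': 252.0884689337346, 'cy': 186.7637219593462, 'camera_from_world': array([[ 6.58798358e-02, -9.97827560e-01, -8.59666416e-05,
        -1.34534757e-03],
       [-9.77796164e-01, -6.45401209e-02, -1.99372103e-01,
         5.01657733e-01],
       [ 1.98933431e-01,  1.32186592e-02, -9.79923853e-01,
         1.41963504e+00],
       [ 0.00000000e+00,  0.00000000e+00,  0.00000000e+00,
         1.00000000e+00]])}
```

View pics/scene0.png

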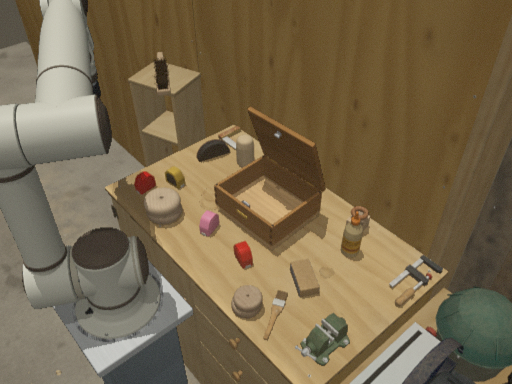

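View pics/top0.png

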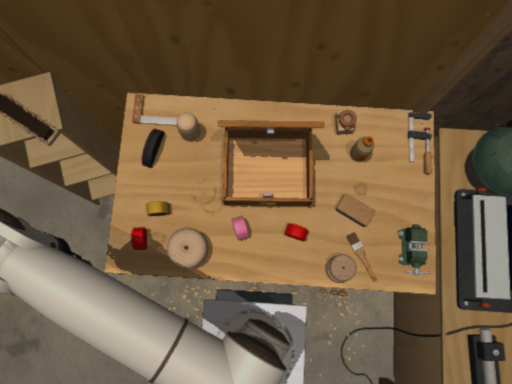

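The scene view shows the open chest in the middle at (270,195), the yellow tape at (175,177) and the glue bottle at (352,235). In the top view the tape is at (158,208), the chest spans (222–315, 125–206), the cork is at (355,210), the plug at (188,125) and the bottle at (363,148). I'll zoom in for precise corners.

```bash
cat > h.py <<'E'
from workcell import bot
import cv2,numpy as np
def ray(n,uv):
    c=bot.calibration(n);f=192/np.tan(np.radians(c["vfov"]/2));M=np.array(c["camera_from_world"])
    d=np.array([(uv[0]-c["cx"])/f,(uv[1]-c["cy"])/f,1]);R=M[:3,:3]
    return -R.T@M[:3,3],R.T@d
def plane(n,uv,z):
    o,d=ray(n,uv);return o+d*(z-o[2])/d[2]
def tri(a,b):
    (o1,d1),(o2,d2)=ray("top",a),ray("scene",b)
    t=np.linalg.lstsq(np.c_[d1,-d2],o2-o1,rcond=None)[0]
    p,q=o1+t[0]*d1,o2+t[1]*d2
    return (p+q)/2,np.linalg.norm(p-q)
def proj(n,p):
    c=bot.calibration(n);f=192/np.tan(np.radians(c["vfov"]/2));M=np.array(c["camera_from_world"])
    x=M[:3,:3]@p+M[:3,3];return np.array([c["cx"]+f*x[0]/x[2],c["cy"]+f*x[1]/x[2]])
E
python3 - <<'E'
from h import *
t=cv2.imread("pics/top0.png");s=cv2.imread("pics/scene0.png")
a=cv2.resize(t[110:225,130:330],None,fx=4,fy=4,interpolation=cv2.INTER_CUBIC)
cv2.imwrite("pics/a.png",a)
b=cv2.resize(s[100:250,150:350],None,fx=4,fy=4,interpolation=cv2.INTER_CUBIC)
cv2.imwrite("pics/b.png",b)
for n,im,r in(("top",t,(135,195,185,225)),("scene",s,(155,160,200,195))):
    h=cv2.cvtColor(im,cv2.COLOR_BGR2HSV);x0,y0,x1,y1=r
    m=np.zeros(h.shape[:2],np.uint8);m[y0:y1,x0:x1]=cv2.inRange(h,(18,170,60),(35,255,255))[y0:y1,x0:x1]
    k=np.argwhere(m)[:,::-1].astype(np.float32);rc=cv2.minAreaRect(k)
    print(n,len(k),k.mean(0),rc)
    if n=="top":
        print([plane(n,p,.064).round(3) for p in cv2.boxPoints(rc)])
E
```

```text
top 246 [157.01627 207.64635] ((157.5, 208.5), (13.0, 21.0), 90.0)
[array([0.428, 0.353, 0.064]), array([0.433, 0.288, 0.064]), array([0.392, 0.284, 0.064]), array([0.388, 0.348, 0.064])]
scene 31 [177.2258  179.54839] ((175.25001525878906, 177.25001525878906), (17.677669525146484, 11.31370735168457), 45.0)
```

View pics/a.png

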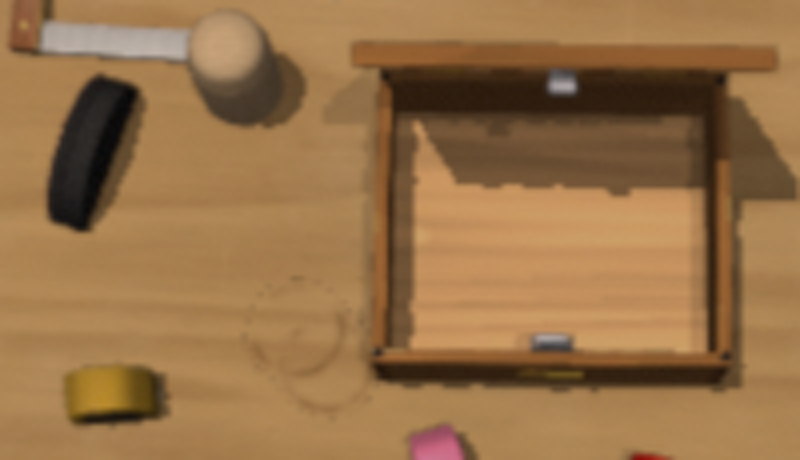

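View pics/b.png

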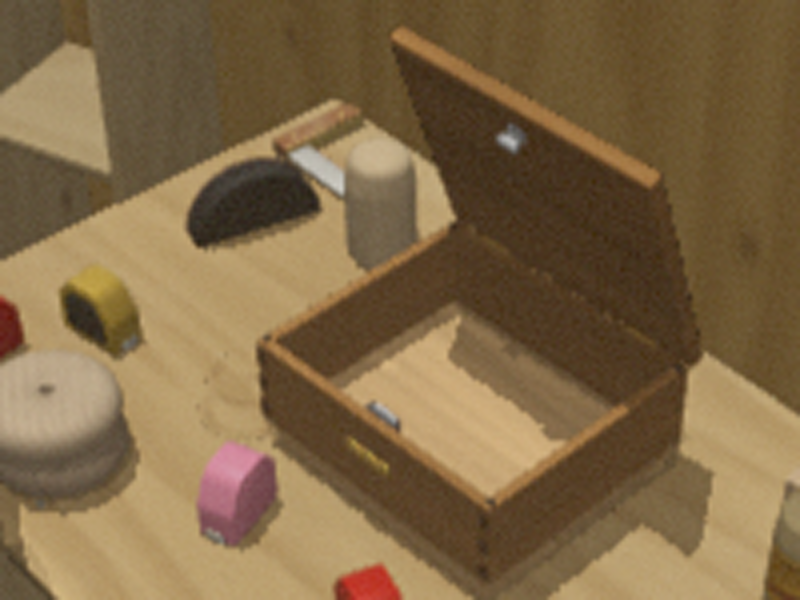

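The crops give the front rim corners as top (223.5,200.5)/(313,201) and scene (215.5,186)/(272.5,226). The tape's yellow upper edge runs from crop (67,372) to (155,367).

Run:
```python
from h import *
T=lambda x,y:(130+x/4-.4,110+y/4-.4)
S=lambda x,y:(150+x/4-.4,100+y/4-.4)
fl,fr=tri(T(374,364),S(262,345)),tri(T(732,364),S(490,508))
print("fl",fl,"fr",fr)
z=(fl[0][2]+fr[0][2])/2
for p in [(374,364),(732,364),(380,82),(724,82)]: print("rim",plane("top",T(*p),z))
print("rr",tri(T(724,82),S(687,368)), "lidtop L",tri(T(354,44),S(395,30)),"R",tri(T(776,46),S(660,180)))
print("catch",tri(T(552,343),S(384,416)))
print("lidtop corners front R/L")
# tape outline by connected yellow/black vs wood: edges
for p in [(67,370),(155,366),(158,412),(70,416)]: print("tape",plane("top",T(*p),.06))
print("tape top in scene, plane .064",plane("scene",S(97,266),.064),plane("scene",S(135,310),.03))
for p in [(105,390),(123,387)]: print(plane("top",T(*p),.064))
t=cv2.imread("pics/top0.png");cv2.imwrite("pics/c.png",cv2.resize(t[195:225,135:180],None,fx=14,fy=14,interpolation=cv2.INTER_CUBIC))
print("cork",plane("top",(355,210),.036),"dome",plane("top",(186,120),.118),"bottle tip",plane("top",(368,142),.174))
```

```text
fl (array([0.44335054, 0.11348717, 0.10942118]), np.float64(0.00587296115593669)) fr (array([ 0.45817248, -0.15269679,  0.11586412]), np.float64(0.002113309433596038))
rim [0.44018607 0.11461117 0.11264265]
rim [ 0.45782028 -0.15254006  0.11264265]
rim [0.66049266 0.12725229 0.11264265]
rim [ 0.67796673 -0.13752817  0.11264265]
rr (array([ 0.68101237, -0.1394663 ,  0.11392573]), np.float64(0.007662247277471034)) lidtop L (array([0.6100051 , 0.12822938, 0.3365514 ]), np.float64(0.0035349235941175704)) R (array([ 0.62771219, -0.14535088,  0.33470643]), np.float64(0.002751489870799239))
catch (array([ 0.46669213, -0.01795368,  0.10892487]), np.float64(0.0024814060881982645))
lidtop corners front R/L
tape [0.42864709 0.35584518 0.06      ]
tape [0.436278   0.28802992 0.06      ]
tape [0.40055917 0.28205948 0.06      ]
tape [0.39298125 0.34954174 0.06      ]
tape top in scene, plane .064 [0.42809066 0.33805354 0.064     ] [0.43907381 0.30042716 0.03      ]
[0.41439021 0.3238728  0.064     ]
[0.41763823 0.31025098 0.064     ]
cork [ 0.45050858 -0.29595966  0.036     ] dome [0.68341827 0.24825693 0.118     ] bottle tip [ 0.63164793 -0.30031985  0.174     ]
```

View pics/c.png

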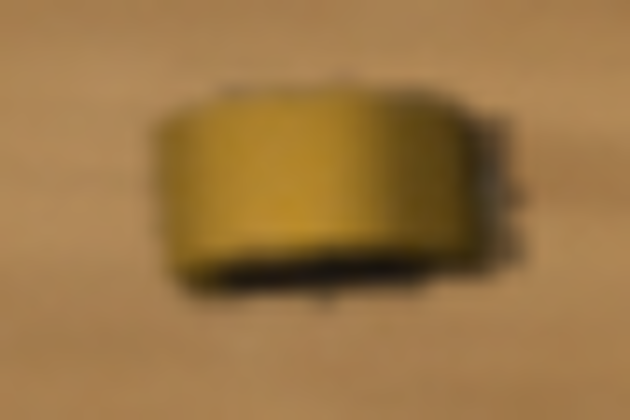

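```bash
python3 -m crank '[{"gripper":85,"travel":[-37.4,-13,0],"twist":[0,0,0]},{"gripper":85,"travel":[-37.4,-13,0],"twist":[0,0,0]},{"gripper":85,"travel":[-37.4,-13,0],"twist":[0,0,0]},{"gripper":85,"travel":[-37.4,-13,0],"twist":[0,0,0]},{"gripper":85,"travel":[-37.4,-13,0],"twist":[0,0,0]},{"gripper":85,"travel":[-37.4,-13,0],"twist":[0,0,0]},{"gripper":85,"travel":[0,0,0],"twist":[0,0,0.165]},{"gripper":85,"travel":[0,0,0],"twist":[0,0,0.165]},{"gripper":85,"travel":[0,0,0],"twist":[0,0,0.165]},{"gripper":85,"travel":[0,0,0],"twist":[0,0,0.165]},{"gripper":85,"travel":[0,0,0],"twist":[0,0,0.165]},{"gripper":85,"travel":[0,0,0],"twist":[0,0,0.165]}]' 40
cat >> h.py <<'E'
from scipy.spatial.transform import Rotation as Rn
def to(p,yaw):
    "tool-axis shift (mm) and turn (rad) from here to TCP p, tool down with this yaw"
    o=bot.get_obs();R=Rn.from_euler("xyz",o["tcp_rot"],degrees=True);G=Rn.from_euler("xyz",[180,0,yaw],degrees=True)
    return o["ee_pos"].round(4),o["tcp_rot"].round(2),(R.inv().apply(np.array(p)-o["ee_pos"])*1e3).round(1),(R.inv()*G).as_rotvec().round(3)
E
python3 -c "
from h import *
print(to([.413,.319,.02],96.4))"
```

```text
time: 1.6
ee_pos: [0.4133, 0.3196, 0.2309]
tcp_rot: [-180.0, 0.0, 96.1]
wrist_force: [-0.2, 0.7, 0.9]
opening: 0.0849
grasp_force: 0.0
(array([0.4133, 0.3196, 0.2309]), array([-1.7996e+02,  2.0000e-02,  9.6110e+01]), array([-5.000e-01, -2.000e-01,  2.109e+02]), array([-0.001,  0.   , -0.005]))
```

```bash
python3 -m crank '[{"gripper":85,"travel":[0,0,40],"twist":[0,0,0]},{"gripper":85,"travel":[0,0,40],"twist":[0,0,0]},{"gripper":85,"travel":[0,0,40],"twist":[0,0,0]},{"gripper":85,"travel":[0,0,40],"twist":[0,0,0]},{"gripper":85,"travel":[0,0,25],"twist":[0,0,0]},{"gripper":85,"travel":[0,0,15],"twist":[0,0,0]},{"gripper":85,"travel":[0,0,11],"twist":[0,0,0]},{"gripper":85,"travel":[0,0,0],"twist":[0,0,0]}]'
python3 -m crank '[{"gripper":55,"travel":[0,0,0],"twist":[0,0,0]},{"gripper":45,"travel":[0,0,0],"twist":[0,0,0]},{"gripper":40,"travel":[0,0,0],"twist":[0,0,0]},{"gripper":30,"travel":[0,0,0],"twist":[0,0,0]},{"gripper":30,"travel":[0,0,0],"twist":[0,0,0]},{"gripper":30,"travel":[0,0,0],"twist":[0,0,0]}]' 40
```

```text
time: 2.6
ee_pos: [0.4133, 0.3196, 0.0201]
tcp_rot: [-180.0, 0.0, 96.4]
wrist_force: [-0.5, 1.1, 0.3]
opening: 0.085
grasp_force: 0.0
time: 3.35
ee_pos: [0.414, 0.32, 0.021]
tcp_rot: [179.9, -0.0, 96.4]
wrist_force: [1.3, -0.3, 5.7]
opening: 0.0356
grasp_force: 40.4
```

```bash
python3 -m crank '[{"gripper":30,"travel":[0,0,-15],"twist":[0,0,0]},{"gripper":30,"travel":[0,0,-30],"twist":[0,0,0]},{"gripper":30,"travel":[0,0,-40],"twist":[0,0,0]},{"gripper":30,"travel":[0,0,-40],"twist":[0,0,0]},{"gripper":30,"travel":[0,0,-35],"twist":[0,0,0]},{"gripper":30,"travel":[0,0,-20],"twist":[0,0,0]},{"gripper":30,"travel":[0,0,0],"twist":[0,0,0]}]'
python3 - <<'E'
from h import *
print(to([.533,.031,.20],93.8))
s=bot.camera("scene")[:,:,::-1]; t=bot.camera("top")[:,:,::-1]
a=cv2.resize(s[100:250,130:330],None,fx=3,fy=3);b=cv2.resize(t[110:225,130:330],None,fx=3,fy=3)
cv2.imwrite("pics/d.png",cv2.resize(np.vstack([a,b]),None,fx=.75,fy=.75))
E
```

```text
time: 4.22
ee_pos: [0.4137, 0.32, 0.2019]
tcp_rot: [179.9, -0.1, 96.4]
wrist_force: [0.8, 0.6, -2.3]
opening: 0.0356
grasp_force: 40.4
(array([0.4137, 0.32  , 0.2019]), array([ 1.799e+02, -7.000e-02,  9.642e+01]), array([-300.5,   86.2,    1.7]), array([ 0.002, -0.001,  0.046]))
```

View pics/d.png

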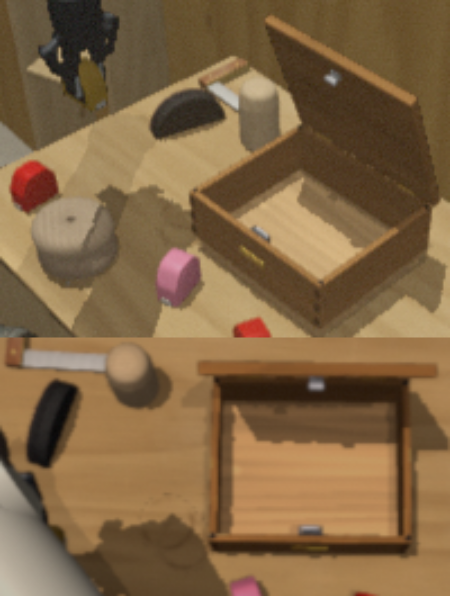

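The tape is held and lifted: it shows at the gripper tip in the scene part at (92,85). Next I move it over the chest.

```bash
python3 -m crank '[{"gripper":30,"travel":[-15,4,0],"twist":[0,0,0]},{"gripper":30,"travel":[-30,9,0],"twist":[0,0,0.015]},{"gripper":30,"travel":[-38,11,0],"twist":[0,0,0.015]},{"gripper":30,"travel":[-38,11,0],"twist":[0,0,0.016]},{"gripper":30,"travel":[-38,11,0],"twist":[0,0,0]},{"gripper":30,"travel":[-38,11,0],"twist":[0,0,0]},{"gripper":30,"travel":[-38,11,0],"twist":[0,0,0]},{"gripper":30,"travel":[-35,10,0],"twist":[0,0,0]},{"gripper":30,"travel":[-20,6,0],"twist":[0,0,0]},{"gripper":30,"travel":[-10,2,0],"twist":[0,0,0]},{"gripper":30,"travel":[0,0,0],"twist":[0,0,0]},{"gripper":30,"travel":[0,0,0],"twist":[0,0,0]}]'
python3 - <<'E'
from h import *
print(to([.533,.031,.20],93.8))
s=bot.camera("scene")[:,:,::-1]; t=bot.camera("top")[:,:,::-1]
cv2.imwrite("pics/e.png",np.vstack([cv2.resize(s[60:250,170:350],None,fx=2,fy=2),cv2.resize(t[110:220,200:380],None,fx=2,fy=2)])[:600])
E
```

```text
time: 5.82
ee_pos: [0.5225, 0.0279, 0.2001]
tcp_rot: [-180.0, -0.0, 93.8]
wrist_force: [0.2, 0.1, -3.5]
opening: 0.0353
grasp_force: 40.2
(array([0.5225, 0.0279, 0.2001]), array([-1.7998e+02, -1.0000e-02,  9.3810e+01]), array([ 2.4, 10.7,  0.1]), array([-0., -0.,  0.]))
```

View pics/e.png

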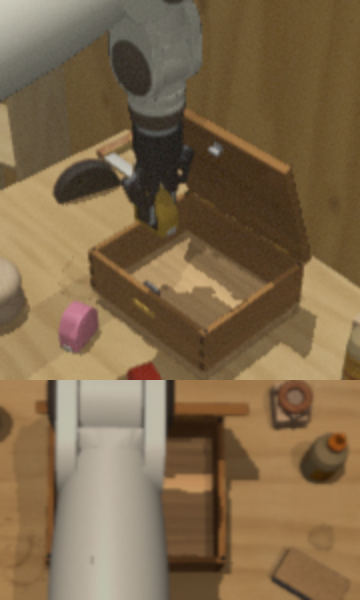

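```bash
python3 -m crank '[{"gripper":30,"travel":[0,0,10],"twist":[0,0,0]},{"gripper":30,"travel":[0,0,20],"twist":[0,0,0]},{"gripper":30,"travel":[0,0,25],"twist":[0,0,0]},{"gripper":30,"travel":[0,0,25],"twist":[0,0,0]},{"gripper":30,"travel":[0,0,20],"twist":[0,0,0]},{"gripper":30,"travel":[0,0,15],"twist":[0,0,0]},{"gripper":30,"travel":[0,0,10],"twist":[0,0,0]},{"gripper":30,"travel":[0,0,5],"twist":[0,0,0]},{"gripper":30,"travel":[0,0,3],"twist":[0,0,0]},{"gripper":30,"travel":[0,0,0],"twist":[0,0,0]},{"gripper":30,"travel":[0,0,0],"twist":[0,0,0]}]'
python3 -m crank '[{"gripper":30,"travel":[0,0,3],"twist":[0,0,0]},{"gripper":30,"travel":[0,0,3],"twist":[0,0,0]},{"gripper":30,"travel":[0,0,0],"twist":[0,0,0]}]'
python3 -m crank '[{"gripper":30,"travel":[0,0,3],"twist":[0,0,0]},{"gripper":30,"travel":[0,0,0],"twist":[0,0,0]}]'
```

```text
time: 7.3
ee_pos: [0.523, 0.0275, 0.0677]
tcp_rot: [180.0, 0.0, 93.8]
wrist_force: [-1.5, 0.1, -2.0]
opening: 0.0357
grasp_force: 40.2
time: 7.68
ee_pos: [0.5226, 0.0274, 0.0609]
tcp_rot: [-180.0, -0.0, 93.8]
wrist_force: [-0.6, -0.2, -2.4]
opening: 0.036
grasp_force: 40.2
time: 7.92
ee_pos: [0.5226, 0.0274, 0.058]
tcp_rot: [-180.0, -0.0, 93.8]
wrist_force: [-0.3, -0.3, -1.7]
opening: 0.0355
grasp_force: 40.2
```

```bash
python3 -m crank '[{"gripper":30,"travel":[0,0,2],"twist":[0,0,0]},{"gripper":30,"travel":[0,0,2],"twist":[0,0,0]},{"gripper":30,"travel":[0,0,0],"twist":[0,0,0]}]'
python3 -m crank '[{"gripper":30,"travel":[0,0,1.5],"twist":[0,0,0]},{"gripper":30,"travel":[0,0,0],"twist":[0,0,0]}]'
python3 -m crank '[{"gripper":30,"travel":[0,0,1.5],"twist":[0,0,0]},{"gripper":30,"travel":[0,0,0],"twist":[0,0,0]}]'
```

```text
time: 8.3
ee_pos: [0.5229, 0.0274, 0.0547]
tcp_rot: [180.0, 0.0, 93.8]
wrist_force: [-1.8, -0.6, 2.7]
opening: 0.0356
grasp_force: 40.5
time: 8.55
ee_pos: [0.523, 0.0273, 0.0547]
tcp_rot: [179.9, 0.0, 93.8]
wrist_force: [-6.7, -1.7, 15.7]
opening: 0.0356
grasp_force: 41.7
time: 8.8
ee_pos: [0.5233, 0.0274, 0.0545]
tcp_rot: [179.8, 0.0, 93.8]
wrist_force: [-9.3, -1.9, 25.7]
opening: 0.0359
grasp_force: 40.1
```

The tape touched down at TCP 0.0547, so the floor is at about 0.034 and the rim at about 0.116. Next: relieve the pressure, open and rise.

```bash
python3 -m crank '[{"gripper":30,"travel":[0,0,-2],"twist":[0,0,0]},{"gripper":30,"travel":[0,0,-0.7],"twist":[0,0,0]},{"gripper":45,"travel":[0,0,0],"twist":[0,0,0]},{"gripper":60,"travel":[0,0,0],"twist":[0,0,0]},{"gripper":60,"travel":[0,0,0],"twist":[0,0,0]},{"gripper":60,"travel":[0,0,0],"twist":[0,0,0]},{"gripper":60,"travel":[0,0,0],"twist":[0,0,0]}]'
python3 -m crank '[{"gripper":60,"travel":[0,0,-10],"twist":[0,0,0]},{"gripper":60,"travel":[0,0,-25],"twist":[0,0,0]},{"gripper":60,"travel":[0,0,-30],"twist":[0,0,0]},{"gripper":60,"travel":[0,0,-30],"twist":[0,0,0]},{"gripper":60,"travel":[0,0,-30],"twist":[0,0,0]},{"gripper":30,"travel":[0,0,-15],"twist":[0,0,0]},{"gripper":0,"travel":[0,0,0],"twist":[0,0,0]},{"gripper":0,"travel":[0,0,0],"twist":[0,0,0]}]' 20
python3 - <<'E'
from h import *
s=bot.camera("scene")[:,:,::-1]
cv2.imwrite("pics/f.png",cv2.resize(s[60:250,170:350],None,fx=3,fy=3))
E
```

```text
time: 9.68
ee_pos: [0.5228, 0.0274, 0.0539]
tcp_rot: [-180.0, -0.0, 93.8]
wrist_force: [-0.5, 0.0, 0.7]
opening: 0.06
grasp_force: 0.0
time: 10.68
ee_pos: [0.5224, 0.0274, 0.1928]
tcp_rot: [-179.9, -0.0, 93.8]
wrist_force: [-0.2, 0.5, 0.3]
opening: 0.0051
grasp_force: 0.0
```

View pics/f.png

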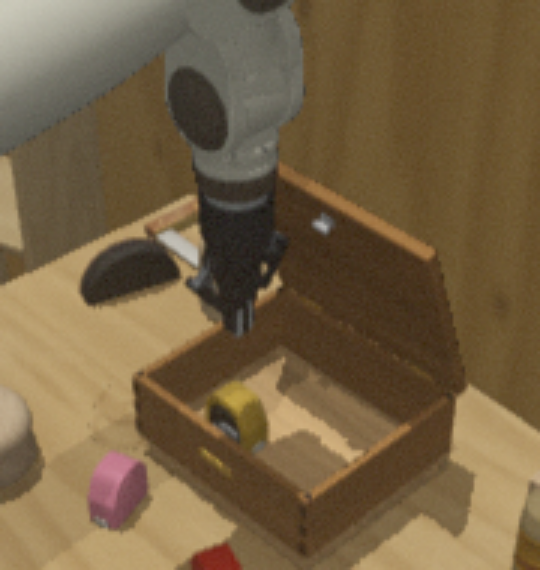

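The tape stands upright in the chest at about (238,415), let go. The lid leans forward at about 1.25 rad. With the fingers shut, I'll go over its top edge and come in behind it.

```bash
python3 -m crank '[{"gripper":0,"travel":[0,-5,-20],"twist":[0,0,0]},{"gripper":0,"travel":[-5,-5,-40],"twist":[0,0,0]},{"gripper":0,"travel":[-15,0,-45],"twist":[0,0,0]},{"gripper":0,"travel":[-15,0,-45],"twist":[0,0,0]},{"gripper":0,"travel":[-6,0,-35],"twist":[0,0,0]},{"gripper":0,"travel":[0,0,-12],"twist":[0,0,0]},{"gripper":0,"travel":[0,0,0],"twist":[0,0,0]}]'
python3 - <<'E'
from h import *
print(bot.get_obs()["q"].round(1))
s=.225;f=lambda t:np.array([.115-s*np.cos(t)+.016*np.sin(t)+.015,.116+s*np.sin(t)+.016*np.cos(t)])*1e3
for t in np.r_[1.25:0:-.1,.06,.03,0]:print(round(t,2),f(t).round(1))
E
```

```text
time: 11.6
ee_pos: [0.5159, -0.0142, 0.3907]
tcp_rot: [-180.0, -0.0, 93.8]
wrist_force: [0.4, -0.0, -0.9]
opening: 0.0004
grasp_force: 0.0
[ -1.6   7.8  31.7 114.    0.   84.7]
1.25 [ 74.2 334.6]
1.15 [ 52.7 327.9]
1.05 [ 31.9 319.1]
0.95 [ 12.1 308.3]
0.85 [ -6.5 295.6]
0.75 [-23.7 281.1]
0.65 [-39.4 264.9]
0.55 [-53.5 247.2]
0.45 [-65.6 228.3]
0.35 [-75.9 208.2]
0.25 [-84.  187.2]
0.15 [-90.1 165.4]
0.05 [-93.9 143.2]
0.06 [-93.6 145.5]
0.03 [-94.4 138.7]
0.0 [-95. 132.]
```

```bash
python3 -m crank '[{"gripper":0,"travel":[0,15,0],"twist":[0,0,0]},{"gripper":0,"travel":[0,25,0],"twist":[0,0,0]},{"gripper":0,"travel":[0,30,0],"twist":[0,0,0]},{"gripper":0,"travel":[0,30,0],"twist":[0,0,0]},{"gripper":0,"travel":[0,25,0],"twist":[0,0,0]},{"gripper":0,"travel":[0,15,0],"twist":[0,0,0]},{"gripper":0,"travel":[0,8,0],"twist":[0,0,0]},{"gripper":0,"travel":[0,0,0],"twist":[0,0,0]}]'
python3 - <<'E'
from h import *
print(bot.get_obs()["q"].round(1))
s=bot.camera("scene")[:,:,::-1]
cv2.imwrite("pics/g.png",cv2.resize(s[20:250,170:370],None,fx=2.5,fy=2.5))
E
```

```text
time: 12.6
ee_pos: [0.6612, -0.0042, 0.3874]
tcp_rot: [180.0, 0.0, 93.8]
wrist_force: [0.5, -0.7, -0.8]
opening: -0.0001
grasp_force: 0.0
[ -0.4  36.6  70.5 123.9  -0.   85.8]
```

View pics/g.png

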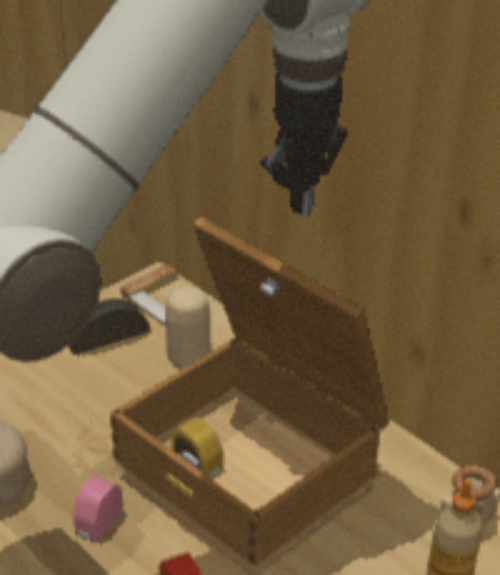

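The fingertips at (305,210) are above and behind the lid edge, with the view clear. Joint 3 is near its range limit, so I go down next, which should ease it.

```bash
python3 -m crank '[{"gripper":0,"travel":[0,-4,15],"twist":[0,0,0]},{"gripper":0,"travel":[0,-2,20],"twist":[0,0,0]},{"gripper":0,"travel":[0,0,15],"twist":[0,0,0]},{"gripper":0,"travel":[0,0,5],"twist":[0,0,0]},{"gripper":0,"travel":[0,0,0],"twist":[0,0,0]}]'
python3 -m crank '[{"gripper":0,"travel":[0,-4,0],"twist":[0,0,0]},{"gripper":0,"travel":[0,-4,0],"twist":[0,0,0]},{"gripper":0,"travel":[0,-2,0],"twist":[0,0,0]},{"gripper":0,"travel":[0,0,0],"twist":[0,0,0]}]'
python3 -c "
from h import *
print(bot.get_obs()['q'].round(1))"
```

```text
time: 13.28
ee_pos: [0.6545, -0.0047, 0.3344]
tcp_rot: [179.8, 0.0, 93.8]
wrist_force: [0.8, -0.6, 0.6]
opening: -0.0001
grasp_force: 0.0
time: 13.78
ee_pos: [0.645, -0.0054, 0.3339]
tcp_rot: [179.8, 0.0, 93.8]
wrist_force: [0.3, -0.3, -1.0]
opening: 0.0
grasp_force: 0.0
[ -0.5  24.3  45.3 110.9  -0.   85.7]
```

```bash
python3 -m crank '[{"gripper":0,"travel":[0,-3,0],"twist":[0,0,0]},{"gripper":0,"travel":[0,-3,0.5],"twist":[0,0,0]},{"gripper":0,"travel":[0,-3,1],"twist":[0,0,0]},{"gripper":0,"travel":[0,-3,1],"twist":[0,0,0]},{"gripper":0,"travel":[0,0,0],"twist":[0,0,0]}]'
python3 -m crank '[{"gripper":0,"travel":[0,-4,1],"twist":[0,0,0]},{"gripper":0,"travel":[0,-4,1.3],"twist":[0,0,0]},{"gripper":0,"travel":[0,-4,1.3],"twist":[0,0,0]},{"gripper":0,"travel":[0,-4,1.6],"twist":[0,0,0]}]'
```

```text
time: 14.4
ee_pos: [0.6329, -0.0062, 0.3313]
tcp_rot: [179.8, 0.0, 93.8]
wrist_force: [0.2, 0.6, 1.0]
opening: -0.0003
grasp_force: 0.0
time: 14.9
ee_pos: [0.6169, -0.0072, 0.3259]
tcp_rot: [179.8, 0.0, 93.8]
wrist_force: [0.6, -0.5, 1.1]
opening: 0.0
grasp_force: 1.0
```

```bash
python3 -m crank '[{"gripper":0,"travel":[0,-4,1.7],"twist":[0,0,0]},{"gripper":0,"travel":[0,-4,1.7],"twist":[0,0,0]},{"gripper":0,"travel":[0,-4,1.7],"twist":[0,0,0]},{"gripper":0,"travel":[0,-4,1.8],"twist":[0,0,0]}]'
python3 -m crank '[{"gripper":0,"travel":[0,-4,1.9],"twist":[0,0,0]},{"gripper":0,"travel":[0,-4,2],"twist":[0,0,0]},{"gripper":0,"travel":[0,-4,2.1],"twist":[0,0,0]},{"gripper":0,"travel":[0,-4,2.2],"twist":[0,0,0]}]'
python3 -c "
from h import *
s=bot.camera('scene')[:,:,::-1]
cv2.imwrite('pics/i.png',cv2.resize(s[20:250,170:370],None,fx=2.5,fy=2.5))"
```

```text
time: 15.4
ee_pos: [0.601, -0.0083, 0.3189]
tcp_rot: [179.8, 0.0, 93.8]
wrist_force: [0.6, -0.3, 1.0]
opening: 0.0001
grasp_force: 0.9
time: 15.9
ee_pos: [0.585, -0.0094, 0.3106]
tcp_rot: [179.9, 0.0, 93.8]
wrist_force: [2.1, -0.3, 2.5]
opening: 0.0001
grasp_force: 0.8
```

View pics/i.png

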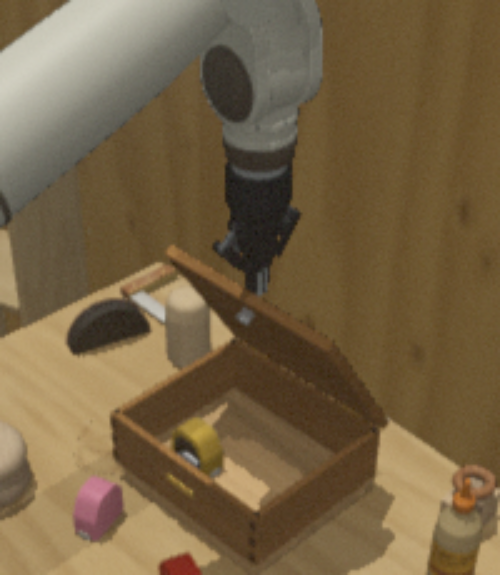

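The lid follows and is now at about 1.0 rad, with the tip at (257,285) just behind its edge. I continue along the arc.

```bash
python3 -m crank '[{"gripper":0,"travel":[0,-5.3,2.8],"twist":[0,0,0]},{"gripper":0,"travel":[0,-5.3,2.9],"twist":[0,0,0]},{"gripper":0,"travel":[0,-5.3,3],"twist":[0,0,0]},{"gripper":0,"travel":[0,-5.3,3.1],"twist":[0,0,0]},{"gripper":0,"travel":[0,-5.3,3.3],"twist":[0,0,0]}]'
python3 -m crank '[{"gripper":0,"travel":[0,-5,4],"twist":[0,0,0]},{"gripper":0,"travel":[0,-4.9,4.1],"twist":[0,0,0]},{"gripper":0,"travel":[0,-4.8,4.3],"twist":[0,0,0]},{"gripper":0,"travel":[0,-4.7,4.4],"twist":[0,0,0]},{"gripper":0,"travel":[0,-4.6,4.5],"twist":[0,0,0]},{"gripper":0,"travel":[0,-4.5,4.6],"twist":[0,0,0]},{"gripper":0,"travel":[0,-4.4,4.8],"twist":[0,0,0]}]'
```

```text
time: 16.58
ee_pos: [0.5586, -0.0111, 0.2953]
tcp_rot: [179.9, 0.0, 93.8]
wrist_force: [1.7, 0.9, 0.1]
opening: -0.0
grasp_force: 0.7
time: 17.45
ee_pos: [0.5259, -0.0133, 0.2644]
tcp_rot: [179.9, 0.0, 93.8]
wrist_force: [-0.5, 1.1, 0.9]
opening: -0.0003
grasp_force: 0.7
```

```bash
python3 -m crank '[{"gripper":0,"travel":[0,-4.4,5.1],"twist":[0,0,0]},{"gripper":0,"travel":[0,-4.2,5.3],"twist":[0,0,0]},{"gripper":0,"travel":[0,-4.1,5.5],"twist":[0,0,0]},{"gripper":0,"travel":[0,-3.9,5.6],"twist":[0,0,0]},{"gripper":0,"travel":[0,-3.7,5.7],"twist":[0,0,0]},{"gripper":0,"travel":[0,-3.6,5.7],"twist":[0,0,0]},{"gripper":0,"travel":[0,-3.4,5.8],"twist":[0,0,0]},{"gripper":0,"travel":[0,-3.2,5.9],"twist":[0,0,0]},{"gripper":0,"travel":[0,-3,6],"twist":[0,0,0]},{"gripper":0,"travel":[0,-2.9,6],"twist":[0,0,0]}]'
python3 -m crank '[{"gripper":0,"travel":[0,-2,5],"twist":[0,0,0]},{"gripper":0,"travel":[0,-2,5],"twist":[0,0,0]},{"gripper":0,"travel":[0,-1.8,5],"twist":[0,0,0]},{"gripper":0,"travel":[0,-1.7,5],"twist":[0,0,0]},{"gripper":0,"travel":[0,-1.5,5],"twist":[0,0,0]},{"gripper":0,"travel":[0,-1.3,4],"twist":[0,0,0]},{"gripper":0,"travel":[0,-1.2,4],"twist":[0,0,0]},{"gripper":0,"travel":[0,-1.2,4],"twist":[0,0,0]}]'
python3 -m crank '[{"gripper":0,"travel":[0,-1,3],"twist":[0,0,0]},{"gripper":0,"travel":[0,-0.5,3],"twist":[0,0,0]},{"gripper":0,"travel":[0,0,0],"twist":[0,0,0]}]'
```

```text
time: 18.7
ee_pos: [0.4898, -0.0157, 0.2076]
tcp_rot: [179.9, 0.0, 93.8]
wrist_force: [-0.5, 0.3, 1.3]
opening: 0.0001
grasp_force: 0.7
time: 19.7
ee_pos: [0.4774, -0.0165, 0.1708]
tcp_rot: [179.8, 0.0, 93.8]
wrist_force: [0.9, 1.5, 0.9]
opening: -0.0006
grasp_force: 0.7
time: 20.08
ee_pos: [0.4758, -0.0166, 0.1647]
tcp_rot: [179.9, 0.0, 93.8]
wrist_force: [0.4, 0.1, -0.1]
opening: -0.0002
grasp_force: 0.0
```

```bash
python3 -m crank '[{"gripper":0,"travel":[0,-0.5,2.5],"twist":[0,0,0]},{"gripper":0,"travel":[0,-0.5,2.5],"twist":[0,0,0]},{"gripper":0,"travel":[0,-0.5,2.5],"twist":[0,0,0]},{"gripper":0,"travel":[0,-0.5,2.5],"twist":[0,0,0]},{"gripper":0,"travel":[0,0,2.5],"twist":[0,0,0]}]'
python3 -m crank '[{"gripper":0,"travel":[0,0,1.5],"twist":[0,0,0]},{"gripper":0,"travel":[0,0,1.5],"twist":[0,0,0]},{"gripper":0,"travel":[0,0,0],"twist":[0,0,0]}]'
```

```text
time: 20.7
ee_pos: [0.4739, -0.0168, 0.1524]
tcp_rot: [179.9, 0.0, 93.8]
wrist_force: [-0.7, -0.4, 1.2]
opening: 0.0003
grasp_force: 0.7
time: 21.08
ee_pos: [0.474, -0.0167, 0.1494]
tcp_rot: [179.9, 0.0, 93.8]
wrist_force: [0.0, 0.3, -0.8]
opening: -0.0002
grasp_force: 0.0
```

```bash
z='{"gripper":0,"travel":[0,0,0],"twist":[0,0,0]}'; python3 -m crank '[{"gripper":0,"travel":[0,0,1],"twist":[0,0,0]},{"gripper":0,"travel":[0,0,1],"twist":[0,0,0]}]'
python3 -m crank '[{"gripper":0,"travel":[0,0,0.7],"twist":[0,0,0]},{"gripper":0,"travel":[0,0,0.7],"twist":[0,0,0]}]'
python3 -m crank '[{"gripper":0,"travel":[0,0,0.6],"twist":[0,0,0]},{"gripper":0,"travel":[0,0,0.6],"twist":[0,0,0]}]'
```

```text
time: 21.32
ee_pos: [0.474, -0.0167, 0.1475]
tcp_rot: [179.9, 0.0, 93.8]
wrist_force: [-1.3, 0.7, 0.9]
opening: -0.0002
grasp_force: 0.7
time: 21.58
ee_pos: [0.474, -0.0167, 0.1461]
tcp_rot: [179.9, 0.0, 93.8]
wrist_force: [-1.0, 0.5, 1.9]
opening: 0.0002
grasp_force: 0.7
time: 21.82
ee_pos: [0.474, -0.0167, 0.1449]
tcp_rot: [179.9, 0.0, 93.8]
wrist_force: [-1.2, 0.3, 1.7]
opening: -0.0
grasp_force: 0.7
```

```bash
python3 -m crank '[{"gripper":0,"travel":[0,0,0.6],"twist":[0,0,0]},{"gripper":0,"travel":[0,0,0.6],"twist":[0,0,0]}]'
python3 -m crank '[{"gripper":0,"travel":[0,0,0.6],"twist":[0,0,0]},{"gripper":0,"travel":[0,0,0.6],"twist":[0,0,0]}]'
```

```text
time: 22.08
ee_pos: [0.474, -0.0168, 0.1439]
tcp_rot: [179.8, 0.0, 93.8]
wrist_force: [-2.4, 0.3, 4.8]
opening: -0.0
grasp_force: 2.8
time: 22.32
ee_pos: [0.474, -0.0167, 0.1435]
tcp_rot: [179.8, 0.0, 93.8]
wrist_force: [-5.2, 0.1, 12.1]
opening: -0.0
grasp_force: 6.0
```

```bash
python3 -m crank '[{"gripper":0,"travel":[0,0,0.6],"twist":[0,0,0]},{"gripper":0,"travel":[0,0,0.3],"twist":[0,0,0]}]'
```

```text
time: 22.58
ee_pos: [0.474, -0.0167, 0.1433]
tcp_rot: [179.8, 0.0, 93.8]
wrist_force: [-6.6, 0.2, 15.7]
opening: -0.0
grasp_force: 7.9
```

```bash
python3 -m crank '[{"gripper":0,"travel":[0,-0.3,0.2],"twist":[0,0,0]},{"gripper":0,"travel":[0,-0.2,0.1],"twist":[0,0,0]},{"gripper":0,"travel":[0,0,0],"twist":[0,0,0]}]'
```

```text
time: 22.95
ee_pos: [0.474, -0.0168, 0.1433]
tcp_rot: [179.7, 0.0, 93.8]
wrist_force: [-4.8, -0.2, 15.9]
opening: 0.0001
grasp_force: 7.7
```

```bash
python3 -m crank '[{"gripper":0,"travel":[0,-0.2,0.3],"twist":[0,0,0]},{"gripper":0,"travel":[0,0,0],"twist":[0,0,0]}]'
```

```text
time: 23.2
ee_pos: [0.4739, -0.0168, 0.1432]
tcp_rot: [179.7, 0.0, 93.8]
wrist_force: [-3.8, 0.4, 17.5]
opening: -0.0001
grasp_force: 8.3
```

```bash
python3 -m crank '[{"gripper":0,"travel":[0,-0.2,0.2],"twist":[0,0,0]},{"gripper":0,"travel":[0,0,0],"twist":[0,0,0]}]'
```

```text
time: 23.45
ee_pos: [0.4739, -0.0168, 0.1432]
tcp_rot: [179.6, 0.0, 93.8]
wrist_force: [-4.1, 0.0, 17.0]
opening: -0.0001
grasp_force: 8.7
```

```bash
python3 -m crank '[{"gripper":0,"travel":[0,-0.2,0.3],"twist":[0,0,0]},{"gripper":0,"travel":[0,0,0],"twist":[0,0,0]}]'
```

```text
time: 23.7
ee_pos: [0.4739, -0.0168, 0.1428]
tcp_rot: [179.6, 0.0, 93.8]
wrist_force: [-2.8, 1.3, 17.1]
opening: 0.0002
grasp_force: 8.1
```

```bash
python3 -m crank '[{"gripper":0,"travel":[0,-0.2,0.2],"twist":[0,0,0]},{"gripper":0,"travel":[0,0,0],"twist":[0,0,0]}]'
```

```text
time: 23.95
ee_pos: [0.4738, -0.0168, 0.1425]
tcp_rot: [179.6, 0.0, 93.8]
wrist_force: [-1.6, 0.8, 15.4]
opening: -0.0002
grasp_force: 7.2
```

```bash
python3 -m crank '[{"gripper":0,"travel":[0,0,0.3],"twist":[0,0,0]},{"gripper":0,"travel":[0,0,0.3],"twist":[0,0,0]}]'
```

```text
time: 24.2
ee_pos: [0.4736, -0.0168, 0.1415]
tcp_rot: [179.7, 0.0, 93.8]
wrist_force: [-1.7, 0.1, 10.9]
opening: -0.0
grasp_force: 5.7
```

```bash
python3 -m crank '[{"gripper":0,"travel":[0,0,0.3],"twist":[0,0,0]},{"gripper":0,"travel":[0,0,0.2],"twist":[0,0,0]}]'
```

```text
time: 24.45
ee_pos: [0.4735, -0.0168, 0.1405]
tcp_rot: [179.7, 0.0, 93.8]
wrist_force: [-0.7, 0.1, 9.2]
opening: 0.0001
grasp_force: 4.5
```

```bash
python3 -m crank '[{"gripper":0,"travel":[0,0,0.2],"twist":[0,0,0]},{"gripper":0,"travel":[0,0,0.2],"twist":[0,0,0]}]'
```

```text
time: 24.7
ee_pos: [0.4734, -0.0168, 0.1399]
tcp_rot: [179.7, 0.0, 93.8]
wrist_force: [-0.8, 0.1, 8.0]
opening: -0.0001
grasp_force: 3.7
```

Over the hump: the force is falling. A few more small steps should do it.

```bash
python3 -m crank '[{"gripper":0,"travel":[0,0,0.4],"twist":[0,0,0]},{"gripper":0,"travel":[0,0,0.4],"twist":[0,0,0]},{"gripper":0,"travel":[0,0,0.4],"twist":[0,0,0]}]'
```

```text
time: 25.08
ee_pos: [0.4732, -0.0168, 0.1382]
tcp_rot: [179.8, 0.0, 93.8]
wrist_force: [-0.2, 0.5, 4.1]
opening: 0.0002
grasp_force: 1.9
```

```bash
python3 -m crank '[{"gripper":0,"travel":[0,0,0.4],"twist":[0,0,0]},{"gripper":0,"travel":[0,0,0.4],"twist":[0,0,0]},{"gripper":0,"travel":[0,0,0],"twist":[0,0,0]}]'
```

```text
time: 25.45
ee_pos: [0.4725, -0.0168, 0.1364]
tcp_rot: [179.9, 0.0, 93.8]
wrist_force: [-0.1, 0.1, 0.7]
opening: -0.0
grasp_force: 0.2
```

```bash
python3 -m crank '[{"gripper":0,"travel":[0,0,0.5],"twist":[0,0,0]},{"gripper":0,"travel":[0,0,0.5],"twist":[0,0,0]},{"gripper":0,"travel":[0,0,0],"twist":[0,0,0]}]'
```

```text
time: 25.82
ee_pos: [0.4726, -0.0168, 0.1356]
tcp_rot: [179.9, 0.0, 93.8]
wrist_force: [-0.1, 0.5, 0.1]
opening: -0.0005
grasp_force: 0.0
```

```bash
python3 -m crank '[{"gripper":0,"travel":[0,0,0.5],"twist":[0,0,0]},{"gripper":0,"travel":[0,0,0.5],"twist":[0,0,0]},{"gripper":0,"travel":[0,0,0],"twist":[0,0,0]}]'
```

```text
time: 26.2
ee_pos: [0.4727, -0.0168, 0.1348]
tcp_rot: [179.9, 0.0, 93.8]
wrist_force: [0.3, 0.3, 0.1]
opening: 0.0
grasp_force: 0.0
```

```bash
python3 -m crank '[{"gripper":0,"travel":[0,0,-20],"twist":[0,0,0]},{"gripper":0,"travel":[0,0,-40],"twist":[0,0,0]},{"gripper":0,"travel":[0,0,-40],"twist":[0,0,0]},{"gripper":0,"travel":[0,-20,-20],"twist":[0,0,0]},{"gripper":0,"travel":[0,-30,0],"twist":[0,0,0]},{"gripper":0,"travel":[30,-30,0],"twist":[0,0,0]},{"gripper":0,"travel":[40,-30,0],"twist":[0,0,0]},{"gripper":0,"travel":[40,-10,0],"twist":[0,0,0]},{"gripper":0,"travel":[40,0,0],"twist":[0,0,0]},{"gripper":0,"travel":[40,0,0],"twist":[0,0,0]},{"gripper":0,"travel":[20,0,0],"twist":[0,0,0]},{"gripper":0,"travel":[0,0,0],"twist":[0,0,0]}]'
python3 - <<'E'
from h import *
s=bot.camera("scene")[:,:,::-1]; t=bot.camera("top")[:,:,::-1]
cv2.imwrite("pics/k.png",np.vstack([cv2.resize(s[140:250,200:360],None,fx=4,fy=4)[:360],cv2.resize(t[110:230,170:390],None,fx=640/220,fy=2)]))
E
```

```text
time: 27.7
ee_pos: [0.3386, 0.1857, 0.2543]
tcp_rot: [179.9, 0.0, 93.9]
wrist_force: [0.4, 0.3, 0.2]
opening: 0.0001
grasp_force: 0.0
```

View pics/k.png

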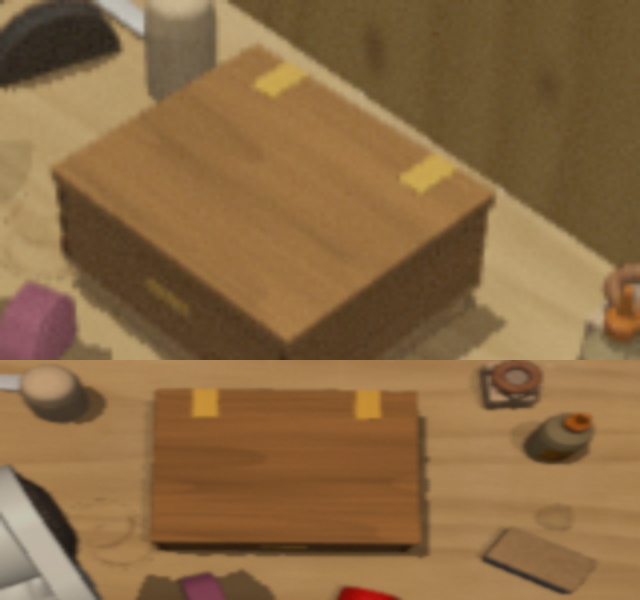

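The lid lies flat and shut with no visible gap. The plug, bottle and cork still stand in place, and the arm is clear. I'm handing it in.

```bash
python3 -c "
from workcell import bot
print(bot.job_done())"
```

```text
the job is handed in; nothing more can be done
None
```

The tape measure stands in the chest and the lid looks latched shut (the catch drew it down, no gap visible), pressed at no more than about 18 N at the wrist readings; the cork block, plug and bottle were not touched, and the job was handed in at about 28 s with no verdict returned.

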